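Set a slip fit on a thumbscrew side clamp

TASK

Lift the upright hardwood block with two small holes in its top out of the wooden parts box and set it down (do not drop it) standing upright in the middle of the channel between the clamp's two jaws, its long side along the jaws, and let go. Then turn the clamp's thumbscrew clockwise until it seats, and back it off a quarter turn for a slip fit. Finish there with the gripper still holding the thumbscrew; leave the other pieces in the box and the other things on the bench where they are.

Things in the scene. Friction and masses are not known exactly. Their poses are not given: they have to be found in the camera images.
- block: The pale hardwood block with two small dark holes in its top, 50 (its x) x 30 (its y) x 45 mm high, about 60 g, standing upright on the box floor. Origin: centre of its underside, z up.
- parts_box: Open wooden box, 170 (x) x 260 (y) x 50 mm high outside, walls and floor 6 mm, fixed. Block, wheel and batten lie in it about 80 mm apart along its y, in any order, block and batten with the long side roughly along the box's x. Origin: centre of its underside, z up. Box and clamp may change sides of the bench.
- clamp: Side clamp, screwed down. Plywood base 130 (x) x 240 (y) x 18 mm; origin: centre of its underside, z up. At its -y half stand a dark wooden fixed jaw and, facing it, a steel sliding jaw, with the channel between (see channel). Behind the sliding jaw a grey housing, 60 (x) x 86 (y) mm, y = 11 to 97 mm, top 48 mm above the origin, carries the thumbscrew on a 6 mm washer.
- channel (a point): Point on the channel floor (clamp x = 0, z = 18 mm) at the foot of the fixed jaw's inner face (clamp y = -55 mm, facing +y); axes as the clamp's. The channel extends from here to +y; width 30.4 mm + 4 mm per rad the screw is short of seated. Jaws: 44 mm long in x, 22 mm high, flared lips to 33 mm above the floor; channel ends open, so the block's ends stick out.
- wing: The steel thumbscrew's upright wing, to be gripped: 44 mm long (its x), 12 thick (its y, grip across this), 34 high. Origin: on the vertical screw axis, clamp x = 0, y = 50, z = 82 mm; the wing reaches 12 mm above, 22 below. Under it a 26 mm round collar. It turns but does not rise or sink; at screw = 0 its x is parallel to the clamp's.
- screw (a joint): Turn of the thumbscrew in rad, growing clockwise seen from above: 0 fully open, 2.60 seated on its hard stop (it goes no further). Starts between 0.4 and 1.2. Stays where it is left; turning takes about 0.1 N m.
- wheel: Round wooden wheel lying flat in the box, 46 mm across, 18 mm high; leave in the box. Origin: centre of its underside.
- batten: Wooden batten lying in the box, 75 x 22 x 16 mm high; leave in the box. Origin: centre of its underside.
- glue: Glue bottle, 60 mm across, 170 mm high, on the far side of the bench; leave alone. Origin: centre of its underside.
- jar: Jar, 70 mm across, 90 mm high, on the far side of the bench; leave alone. Origin: centre of its underside.
- tyre: Small rubber tyre lying flat, 100 mm across, 28 mm high, on the far side of the bench; leave alone. Origin: centre of its underside.
- driver: Screwdriver lying along x between box and clamp, near the robot; leave alone.
- brush: Brush lying along x at the left side of the bench; leave alone.
Things that resemble listed ones, but are neither listed nor needed, are in the scene too. What is shaped like the block but grey is not meant.

How it is judged:
By the outcome, as a careful person would: the job done as asked, in the order asked, and still so for the second after the job is handed in, while the arm keeps its last pose, push and grip.
It also fails if it takes over 54 s, if anything falls off the work surface, if the arm or the gripper's body presses on something with over 40 N, if the wrist force passes 120 N, or if a joint passes its speed limit or range.

ROBOT

A 6-joint arm with a two-finger parallel gripper is mounted at the origin on the work surface. World frame = base frame: x ahead of the robot, y to its left, z up, the work surface at z = 0. Lengths are in m, angles in rad, forces in N, time in s.
With the tool pointing down it reaches from about 0.325 to 0.775 m from the base axis. Payload 5.5 kg.
Tool frame: the origin (TCP) lies between the finger pads, 19 mm behind the fingertips; this is the grasp point; z points along the fingers, y is the line along which they close (so a half turn about z gives the same grasp; the last joint's range is limited). The gripper opens to 88 mm and grips with 3 to 60 N. Pads are 20 mm wide; open, the fingers measure 115 mm over their backs; the gripper's body (75 mm by 178 mm) begins 61 mm behind the grasp point.
Start: joints at [-1.378, 0.091, 1.231, -0, 1.82, -0.057], TCP at [0.148, -0.581, 0.241] pointing down, gripper open.
Joint ranges: [-2.87, 2.87], [-0.86, 2.18], [0.17, 2.46], [-1.51, 4.65], [0.06, 2.69], [-2.65, 2.65]. Speed limits (rad/s): [2.57, 2.57, 3.01, 3.14, 3.14, 3.14].

INTERFACE

Orientations are given as a unit quaternion [w, x, y, z].
In Python, from bench import * gives the robot as it stands. Calls block until the motion is done:
- move_to(position, orientation): joint-space move of the TCP to a pose.
- move_l(position, speed=0.15, orientation=None): straight line of the TCP; orientation=None keeps the orientation; speed is the mean speed in m/s.
- movej(angles): joint-space move.
- gripper_open() and close(): open the fingers fully, or close them until they stop; the grip force is fixed at half the most.
- hold(seconds).
- inverse_kinematics(position, orientation): joint angles nearest the present ones, or None.
- state(): the state.
- get_image(name): name is "scene" or "top"; returns a dict with "frame" (420x560x3 uint8, blue, green, red), "depth" (420x560 float32, m along the optical axis (not along the pixel's ray), 0 where there is no reading), "camera_matrix" (3x3 intrinsics, pixels), "view" (4x4, takes a point from world to camera coordinates). Camera axes: x right, y up, looking along -z (the intrinsics and any distortion apply to the point x, -y, -z); pixel columns grow to the right and rows downward; lengths in m; the calibration is good to about 2 mm. A picture is of the moment at which its call begins.
A pose or a line that the arm cannot do raises IKError and nothing moves.
- job_done(): hands the job in; it is judged then, once.
The state is a dict: "time": time; "joint_pos": joint angles; "dq": joint speeds; "joint_torque": joint torques, N m; "ee_pos": TCP position; "ee_rot": TCP orientation; "ft_force": force on the tool from outside, world axes, zero at the start; "moment": the same for the moment, N m; "finger_gap": finger opening in m; "finger_force": force on a finger pad.
Only numpy, scipy, OpenCV 4.12 (cv2) and the standard library are available. Lean on these libraries where they do the work, as an engineer would, in place of code of your own. Each camera call takes 0.05 s, during which the arm holds its last target. There are 200 camera calls.

## Working session

There is one attempt and no reset: what is moved stays moved. The work goes in short steps, each a Python script; the robot and the scene stay as the last script left them, time stands still between calls to the robot, and variables do not carry over. Pictures are saved under pics/ and viewed, at most 10 in all, crops included, and the job is handed in when it is done.

```bash
mkdir -p pics; ls; python3 - <<'E'
from bench import *
import cv2, numpy as np
for n in ("top","scene"):
    g=get_image(n); cv2.imwrite(f"pics/{n}0.png",g["frame"]); np.savez(f"{n}0.npz",**g)
    print(n,g["camera_matrix"],np.round(g["view"],4).tolist(), [k for k in g])
s=state(); print(s)
E
```

```text
pics
top [[498.65721579   0.         273.57224851]
 [  0.         498.65721579 207.72350889]
 [  0.           0.           1.        ]] [[-0.0217, -0.9997, -0.0148, 0.1208], [0.9853, -0.0239, 0.1693, -0.5901], [-0.1696, -0.0109, 0.9855, -1.1566], [0.0, 0.0, 0.0, 1.0]] ['frame', 'depth', 'camera_matrix', 'view']
scene [[440.69134926   0.         274.88463137]
 [  0.         440.69134926 210.17615529]
 [  0.           0.           1.        ]] [[-0.6706, 0.7417, 0.0146, 0.3122], [-0.5247, -0.4881, 0.6975, 0.2795], [0.5244, 0.4601, 0.7165, -1.6501], [0.0, 0.0, 0.0, 1.0]] ['frame', 'depth', 'camera_matrix', 'view']
{'time': 0.1, 'joint_pos': array([-1.37771140e+00,  9.18020914e-02,  1.23177883e+00, -3.52201828e-06,
        1.81977887e+00, -5.66797629e-02]), 'dq': array([-0.0007493 , -0.00073866, -0.00226273, -0.0012392 , -0.00193924,
       -0.00077294]), 'joint_torque': array([ 2.32426202e-03, -4.47858524e+01, -4.07569957e+01,  7.01569766e-02,
        2.84572772e-02, -1.23942605e-04]), 'ee_pos': array([ 0.14827026, -0.58115372,  0.24030127]), 'ee_rot': array([-8.81397181e-04,  9.92211996e-01,  1.24557516e-01, -6.19180103e-05]), 'ft_force': array([0.41071929, 0.448682  , 0.17785268]), 'moment': array([ 0.03781932, -0.01213582,  0.04947158]), 'finger_force': 0.0, 'finger_gap': 0.08778993346761657}
```

View pics/top0.png

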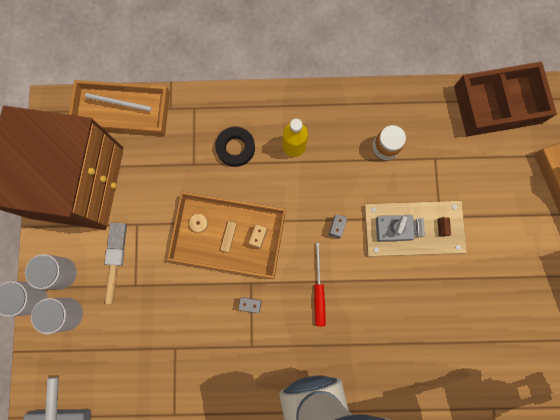

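View pics/scene0.png

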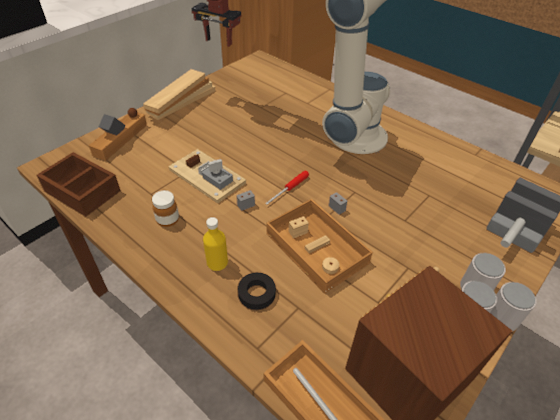

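Top view: the pale two-hole block stands in the box at (258,236). The grey look-alikes at (338,226) and (250,305) lie outside the box, so they aren't the one meant. The clamp is at (415,228) with its wing at about (400,226), and the fixed jaw at (444,227). I'll confirm with a crop and measure with depth.

```bash
cat > h.py <<'E'
import numpy as np, cv2
def cloud(g):
    K=g["camera_matrix"];d=g["depth"];v,u=np.indices(d.shape)
    pc=np.stack([(u-K[0,2])/K[0,0]*d,-(v-K[1,2])/K[1,1]*d,-d],-1)
    V=g["view"]; return (pc-V[:3,3])@V[:3,:3]
def px(g,p):
    q=g["view"][:3,:3]@np.array(p)+g["view"][:3,3];K=g["camera_matrix"]
    return K[0,2]+K[0,0]*q[0]/-q[2], K[1,2]-K[1,1]*q[1]/-q[2]
def pix2w(g,u,v,z):
    K=g["camera_matrix"];V=g["view"];R=V[:3,:3]
    r=R.T@np.array([(u-K[0,2])/K[0,0],-(v-K[1,2])/K[1,1],-1.]);c=-R.T@V[:3,3]
    return c+r*(z-c[2])/r[2]
E
python3 - <<'E'
from h import *
g=dict(np.load("top0.npz")); f=g["frame"]; P=cloud(g)
def rect(name,u0,u1,v0,v1,z0,z1):
    p=P[v0:v1,u0:u1].reshape(-1,3); m=(p[:,2]>z0)&(p[:,2]<z1); q=p[m]
    r=cv2.minAreaRect((q[:,:2]*1000).astype(np.float32)); print(name,m.sum(),np.round(q.mean(0),4),np.round(r[0],1),np.round(r[1],1),round(r[2],1))
rect("block",240,272,218,255,.044,.058)
rect("base",355,475,190,265,.012,.024)
rect("wing",370,430,200,250,.085,.105)
rect("housing",370,430,200,250,.042,.052)
rect("fixedjaw",432,460,210,245,.04,.06)
rect("slide",413,430,210,245,.04,.06)
rect("boxtop",160,290,185,285,.044,.0535)
s=dict(np.load("scene0.npz"))
a=cv2.resize(f[205:270,215:285],(490,455),interpolation=cv2.INTER_CUBIC)
b=cv2.resize(f[195:263,360:470],None,fx=7,fy=7,interpolation=cv2.INTER_CUBIC)
cv2.imwrite("pics/clamp.png",b)
c=cv2.resize(s["frame"][205:265,265:325],(300,300),interpolation=cv2.INTER_CUBIC)
o=np.zeros((455,790,3),np.uint8);o[:,:490]=a;o[:300,490:]=c
cv2.imwrite("pics/block.png",o)
E
```

```text
block 258 [0.5268 0.1476 0.0518] [527.  147.8] [30.  49.7] 69.6
base 3708 [ 0.538  -0.2461  0.0187] [ 540. -239.] [130.7 241.3] 0.6
wing 104 [ 0.5387 -0.1881  0.0941] [ 538.6 -188.7] [12.5 43.1] 66.1
housing 689 [ 0.5375 -0.1874  0.0479] [ 539.6 -197.8] [ 60.3 112.4] 0.7
fixedjaw 135 [ 0.5397 -0.3025  0.0451] [ 540.1 -305.5] [24.5 43.5] 86.8
slide 116 [ 0.538  -0.2425  0.0457] [ 536.9 -239. ] [29.4 50.8] 89.8
boxtop 1020 [0.5324 0.2114 0.05  ] [532.4 223.1] [260.8 170.3] 79.2
```

View pics/clamp.png

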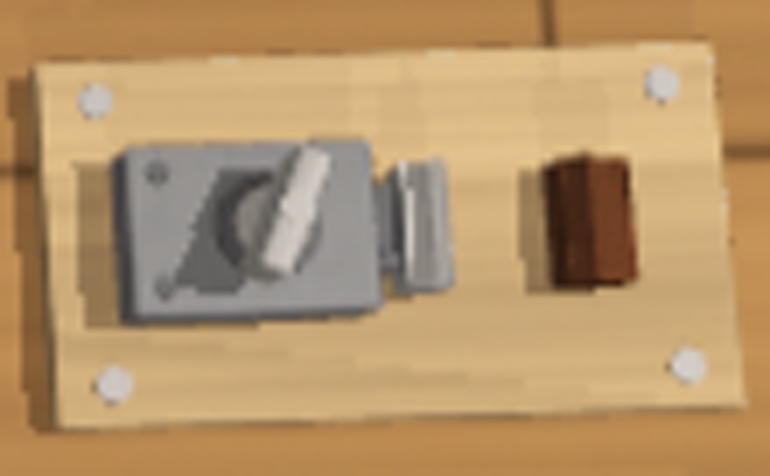

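View pics/block.png

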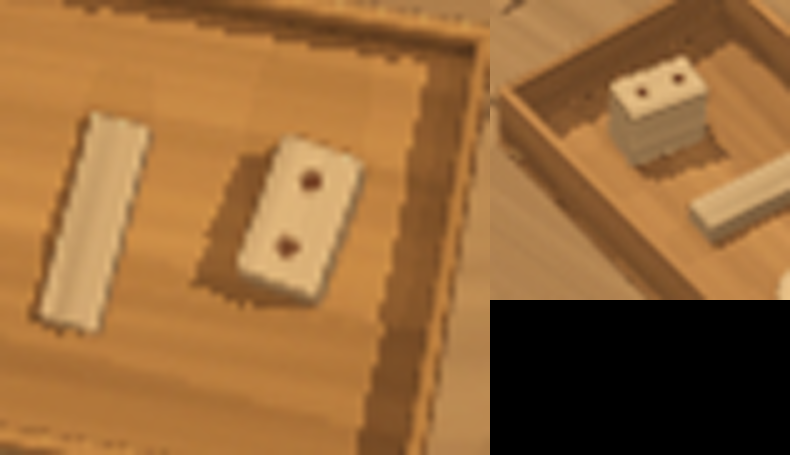

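Confirmed: the block has a pale top with two holes, at world (0.527, 0.148), its long side at −20°. The clamp frame sits at (0.540, −0.239) with yaw of about 0.6°, and the wing is at screw ≈ 0.43. Picking the block now.

```bash
cat >> h.py <<'E'
def Q(deg):
    a=np.radians(deg)/2; return [0,np.cos(a),np.sin(a),0]
E
python3 - <<'E'
from bench import *
from h import *
def st(m):
    s=state(); print(m,round(s["time"],2),np.round(s["ee_pos"],4),np.round(s["joint_pos"],2),np.round(s["ft_force"],1),round(s["finger_gap"],4),round(s["finger_force"],1))
q=Q(69.6)
move_to([.527,.148,.13],q); st("above")
move_l([.527,.148,.035],.12); st("down")
close(); st("closed")
move_l([.527,.148,.17],.2); st("up")
g=get_image("top"); f=g["frame"]; u,v=map(int,px(g,[.527,.148,.17])); s=get_image("scene"); a,b=map(int,px(s,[.527,.148,.15]))
o=np.hstack([cv2.resize(x,(400,400),interpolation=cv2.INTER_CUBIC) for x in (f[v-50:v+50,u-50:u+50],s["frame"][b-50:b+50,a-50:a+50])]); cv2.imwrite("pics/lift.png",o)
E
```

```text
above 3.02 [0.5273 0.1473 0.1301] [ 0.21 -0.04  1.56 -0.    1.62  0.57] [ 0.7  0.2 -1. ] 0.0877 0.0
down 3.96 [0.5276 0.1481 0.0359] [0.21 0.01 1.68 0.   1.45 0.57] [-0.4  0.4 -0.4] 0.0876 0.0
closed 4.63 [0.5271 0.148  0.0351] [ 0.21  0.01  1.68 -0.    1.45  0.57] [ 0.5 -0.6  1.5] 0.05 30.0
up 5.46 [0.5265 0.1479 0.1684] [ 0.21 -0.05  1.5   0.    1.69  0.57] [-0.3  0.7 -0.4] 0.0499 30.0
```

View pics/lift.png

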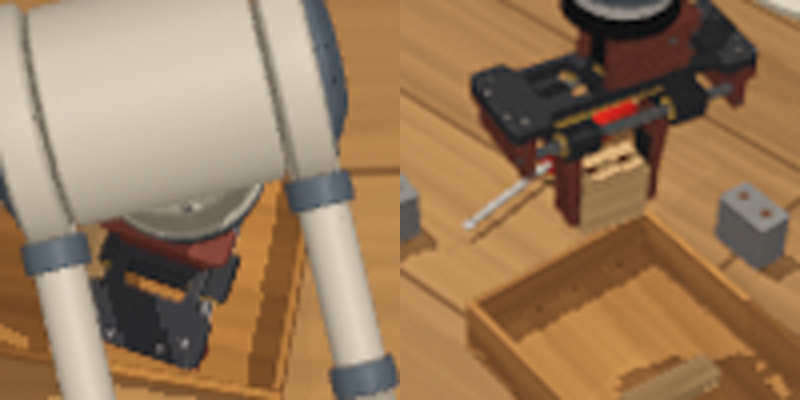

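The block hangs level in the fingers with a 50 mm gap, and the box holds only the other parts. Placing it in the channel next.

```bash
python3 - <<'E'
from bench import *
from h import *
def st(m):
    s=state(); print(m,round(s["time"],2),np.round(s["ee_pos"],4),np.round(s["joint_pos"],2),np.round(s["ft_force"],1),round(s["finger_gap"],4),round(s["finger_force"],1)); return s
x,y=.540,-.2745
move_to([x,y,.17],Q(90.6)); st("over")
move_l([x,y,.053],.12); s=st("low")
for z in np.arange(.051,.0435,-.001):
    move_l([x,y,z],.03)
    s=state(); print(round(z,4),round(s["ee_pos"][2],4),np.round(s["ft_force"],1))
    if s["ft_force"][2]>4: break
gripper_open(); st("open")
move_l([x,y,.16],.2); st("up")
E
```

```text
over 7.12 [ 0.5403 -0.2736  0.1699] [-0.53  0.1   1.34  0.    1.69 -0.54] [1.1 0.2 0.3] 0.0495 30.0
low 8.24 [ 0.5406 -0.2748  0.0542] [-0.53  0.15  1.5   0.    1.49 -0.54] [ 0.5  0.1 -1.1] 0.0497 30.0
0.051 0.0514 [-0.3  0.6 -0.7]
0.05 0.05 [-0.2  0.3 -0.2]
0.049 0.0489 [-0.9 -0.2 -0.4]
0.048 0.0479 [0.9 0.3 0. ]
0.047 0.0471 [0.8 0.3 0. ]
0.046 0.0471 [-1.6  1.8  5.8]
open 10.49 [ 0.54   -0.2745  0.046 ] [-0.53  0.16  1.51 -0.    1.48 -0.54] [-0.5  0.8 -0.6] 0.0879 0.0
up 11.21 [ 0.5396 -0.2743  0.1586] [-0.53  0.11  1.36 -0.    1.68 -0.54] [ 0.5  0.4 -1.2] 0.0877 0.0
```

Floor contact was at z = 0.047 as expected. Moving to the wing pregrasp, where I'll check the block and the wing angle.

```bash
python3 - <<'E'
from bench import *
from h import *
move_to([.5393,-.1889,.16],Q(156))
s=state(); print(s["time"],np.round(s["ee_pos"],4),np.round(s["joint_pos"],2))
g=get_image("top"); f=g["frame"]; u,v=map(int,px(g,[.54,-.25,.06])); s=get_image("scene"); a,b=map(int,px(s,[.54,-.25,.06]))
o=np.hstack([cv2.resize(x,(400,400),interpolation=cv2.INTER_CUBIC) for x in (f[v-40:v+40,u-40:u+40],s["frame"][b-40:b+40,a-40:a+40])]); cv2.imwrite("pics/placed.png",o)
P=cloud(g); p=P[v-30:v+40,u-5:u+50].reshape(-1,3); q=p[(abs(p[:,2]-.063)<.005)&(p[:,1]<-.25)]
r=cv2.minAreaRect((q[:,:2]*1000).astype(np.float32)); print(len(q),r)
E
```

```text
12.1667 [ 0.5389 -0.1889  0.1587] [-0.4   0.01  1.46 -0.    1.67 -1.55]
2 ((516.1996459960938, -262.48382568359375), (2.0895097255706787, 0.0), -94.16765594482422)
```

View pics/placed.png

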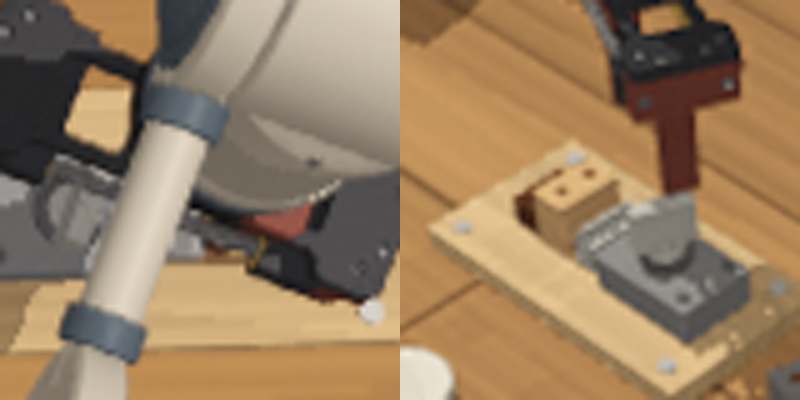

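The right half of the picture shows the block upright between the jaws with its long side along them (about (575,205)), and the wing under the gripper. Next, grip the wing and turn it.

```bash
python3 - <<'E'
from bench import *
from h import *
def st(m):
    s=state(); print(m,round(s["time"],2),np.round(s["ee_pos"],4),"q6",round(s["joint_pos"][5],3),np.round(s["ft_force"],1),"M",np.round(s["moment"],3),round(s["finger_gap"],4),round(s["finger_force"],1)); return s
move_l([.5393,-.1889,.084],.12); st("down")
close(); s=st("closed"); q=np.array(s["joint_pos"]); q0=q[5]
np.save("q.npy",q)
for d in (.1,.5,1.0,1.5,1.9):
    q[5]=q0+d; movej(q); s=st(d)
E
```

```text
down 13.05 [ 0.5397 -0.1891  0.0848] q6 -1.548 [-0.1 -0.7  0.5] M [ 0.034 -0.13   0.002] 0.0882 0.0
closed 14.2 [ 0.5389 -0.1897  0.084 ] q6 -1.548 [-2.3 -4.5 -1. ] M [-0.734  0.254 -0.043] 0.0119 30.0
0.1 14.45 [ 0.5389 -0.1898  0.084 ] q6 -1.451 [ 0.5 -1.7  0.3] M [-0.227 -0.015 -0.07 ] 0.012 30.0
0.5 14.92 [ 0.539  -0.1897  0.084 ] q6 -1.053 [-1.3 -2.1 -0.5] M [-0.136 -0.141 -0.11 ] 0.0117 30.0
1.0 15.47 [ 0.5391 -0.1896  0.084 ] q6 -0.553 [ 1.   0.  -0.4] M [-0.205 -0.332 -0.101] 0.0118 30.0
1.5 16.02 [ 0.5393 -0.1897  0.084 ] q6 -0.053 [ 3.9 -0.3 -0.9] M [-0.169 -0.615 -0.119] 0.012 30.0
1.9 16.48 [ 0.5394 -0.1897  0.084 ] q6 0.346 [ 4.5 -2.6 -3. ] M [-0.235 -0.928 -0.065] 0.0117 30.0
```

Resisting torque is about 0.1 N m. Feeling for the stop in small steps.

```bash
python3 - <<'E'
from bench import *
from h import *
q=np.load("q.npy"); q0=q[5]
for d in np.arange(1.95,2.5,.03):
    q[5]=q0+d; movej(q); hold(.1)
    s=state(); print(round(d,2),round(s["time"],2),"q6rel",round(s["joint_pos"][5]-q0,3),np.round(s["ft_force"],1),np.round(s["moment"],3),"t6",round(s["joint_torque"][5],3),round(s["finger_gap"],4))
    if abs(s["moment"][2])>.35: break
s=get_image("scene"); a,b=map(int,px(s,[.54,-.25,.06]))
cv2.imwrite("pics/seat.png",cv2.resize(s["frame"][b-40:b+40,a-40:a+40],(480,480),interpolation=cv2.INTER_CUBIC))
E
```

```text
1.95 16.83 q6rel 1.946 [ 5.2 -0.9 -2.5] [-0.192 -0.994 -0.116] t6 -0.094 0.012
1.98 17.18 q6rel 1.976 [ 5.4 -0.5 -3.3] [-0.283 -0.966 -0.1  ] t6 -0.097 0.0123
2.01 17.53 q6rel 2.006 [ 5.1 -2.5 -1.6] [-0.289 -1.038 -0.088] t6 -0.097 0.012
2.04 17.88 q6rel 2.036 [ 4.8 -2.3 -2.3] [-0.226 -0.991 -0.123] t6 -0.097 0.0119
2.07 18.23 q6rel 2.066 [ 6.2 -2.  -2.5] [-0.251 -0.988 -0.051] t6 -0.097 0.0116
2.1 18.58 q6rel 2.096 [ 5.  -1.8 -2.5] [-0.286 -0.969 -0.107] t6 -0.097 0.0121
2.13 18.93 q6rel 2.126 [ 5.  -1.3 -3.1] [-0.242 -0.965 -0.068] t6 -0.097 0.0119
2.16 19.28 q6rel 2.156 [ 5.7 -1.6 -3.3] [-0.364 -0.942 -0.127] t6 -0.097 0.0122
2.19 19.63 q6rel 2.185 [ 5.3 -1.1 -2.3] [-0.367 -0.929  0.299] t6 0.358 0.0116
2.22 19.98 q6rel 2.214 [ 5.7 -1.7 -2. ] [-0.33  -0.916  0.673] t6 0.651 0.012
```

View pics/seat.png

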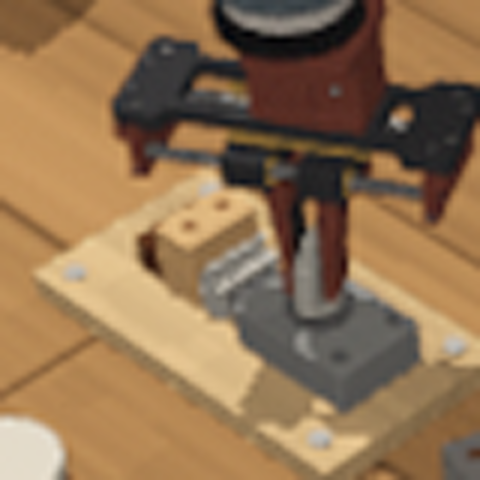

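The resisting torque jumped from 0.1 to 0.67 N m at a turn of 2.16 to 2.21 rad, so the screw is seated. That matches 0.43 + 2.16 ≈ 2.60. The picture shows the sliding jaw up against the block, which is still upright. Backing off a quarter turn from the contact angle (2.16).

```bash
python3 - <<'E'
from bench import *
from h import *
q=np.load("q.npy"); q0=q[5]
for d in (2.0,1.5,1.0,.578):
    q[5]=q0+d; movej(q)
hold(.4)
s=state(); print(round(s["time"],2),"q6rel",round(s["joint_pos"][5]-q0,3),np.round(s["ee_pos"],4),np.round(s["ft_force"],1),np.round(s["moment"],3),"t6",round(s["joint_torque"][5],3),round(s["finger_gap"],4),s["finger_force"])
s=get_image("scene"); a,b=map(int,px(s,[.54,-.25,.06])); g=get_image("top"); u,v=map(int,px(g,[.54,-.25,.06]))
cv2.imwrite("pics/fin.png",np.hstack([cv2.resize(x,(400,400),interpolation=cv2.INTER_CUBIC) for x in (g["frame"][v-40:v+40,u-40:u+40],s["frame"][b-40:b+40,a-40:a+40])]))
E
```

```text
22.34 q6rel 0.579 [ 0.539  -0.1897  0.084 ] [ 4.8 -0.7 -1.8] [-0.037 -1.102 -0.123] t6 -0.086 0.0119 29.99122381210327
```

View pics/fin.png

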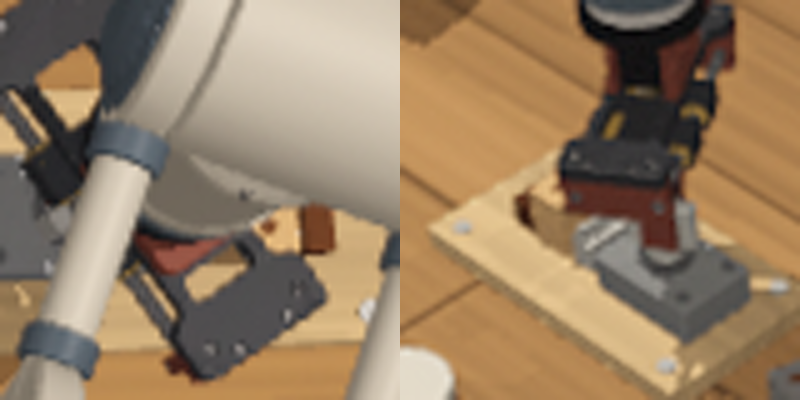

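The sliding jaw has backed off, the block stands at the fixed jaw, and the gripper still holds the wing.

```bash
python3 -c "
from bench import *
print(job_done())"
```

```text
the job is handed in; nothing more can be done
None
```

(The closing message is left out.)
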